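Load the dish tray in number order and shut its gate

ROBOT

A 7-joint arm with a two-finger parallel gripper is mounted at the origin on the work surface. World frame = base frame: x ahead of the robot, y to its left, z up, the work surface at z = 0. Lengths are in m, angles in rad, forces in N, time in s.
With the tool pointing down it reaches from about 0.425 to 0.925 m from the base axis. Payload 6.8 kg.
Tool frame: the origin (TCP) lies on the front face of the gripper's body, between the roots of the fingers; the fingertips stand 73 mm ahead of it and the grasp point (between the pads) lies 54 mm ahead of it (bot.finger_overhang is the z of the fingertips in the tool frame, in m); z points along the fingers, y is the line along which they close (so a half turn about z gives the same grasp; the last joint's range is limited). The gripper opens to 85 mm and grips with 20 to 120 N. Pads are 22 mm wide; open, the fingers measure 114 mm over their backs; the gripper's body (76 mm by 85 mm) begins 54 mm behind the grasp point. The pads swing forward as they close: fully open they stand 13 mm farther back than shut.
Start: joints at [-1.262, 0.477, 0.022, 1.555, -0.011, 1.109, -0.083], TCP at [0.273, 0.617, 0.304] pointing down, gripper open.
Joint ranges: [-2.96, 2.96], [-0.34, 2.1], [-1.41, 1.46], [0.24, 2.44], [-1.37, 4.51], [0.17, 1.92], [-2.96, 2.96]. Speed limits (rad/s): [2.39, 2.39, 3.14, 3.14, 3.14, 3.14, 3.14].

INTERFACE

Orientations are given as a unit quaternion [w, x, y, z].
In Python, from station import bot gives the robot as it stands.
- The arm moves only by the tool servo_tool, never from a script. Its argument "motion" is one flat list of numbers, 7 for each row, row after row: the shift along the tool's x, y, z as a fraction of full scale, then the turn, a rotation vector about the tool's x, y, z as a fraction of full scale, then the closure, from 0 (fully open) to 1 (shut). In form: [tx, ty, tz, ax, ay, az, gripper, tx, ty, tz, ax, ay, az, gripper, ...]. A call has 1 to 5 rows; each row shifts and turns the commanded pose from where the row before left it, along the tool's axes as they then stand; what a row does not reach is not made up. Full scale, the value 1, is 0.02 m for a shift and 0.15 rad for a turn. A row lasts 1/8 s, in which the tool goes at most 62.5 mm and 10.7 degrees, less where a joint would pass 70% of its speed; a pose out of reach is approached as far as the arm can. A call with a number of a shift or a turn outside -1 to 1 is refused whole. A call with a gripper value outside its range is refused whole. The fingers move at their own pace and stop on an object; "grip_force" is the grip in N (left out, the last holds). Time passes only in rows, so rows that do not move let the fingers close. It gives the time, the measured TCP pose, the force, the opening and the grip force at its end, in the units of the state.
- bot.get_obs(): the state, without advancing time (a new reading comes with each control period).
- bot.read_camera(name): name is "scene" or "top" or "wrist"; returns the picture (480x640x3 uint8, red, green, blue); there is no depth.
- bot.get_calibration(name): a dict with "mtx" (3x3 intrinsics, pixels), "rvec" (rotation vector, rad) and "tvec" (3), from world to camera coordinates, as OpenCV has them. Camera axes: x right, y down, z forward; pixel columns grow to the right and rows downward; lengths in m; the calibration is good to about 2 mm. A picture is of the moment at which its call begins: read the wrist's pose just before it. get_calibration takes no time and is no camera call; for the wrist camera it gives the pose at the moment of the call.
- bot.hand_in(): hands the job in; it is judged then, once.
Trained networks look in the newest picture that a camera, given by its name, has taken for a name from the list of things; names that differ only in an ending like _2 or _b are one class to them, and where a whole thing is asked for, a point or a joint stands for the part that bears it (a point fixed in the world has none). Each returns a list of dicts, best first, with "p" (0 to 1); they miss things now and then, are a little off and sometimes report something else, mostly with a low value. They report only what shows in the picture. A call takes as long as a camera call. They do not tell look-alikes from the thing itself.
- bot.boxes_of(camera, name): "uv" ([column, row] in pixels, amid what is visible of it).
The state is a dict: "t": time; "q": joint angles; "joint_vel": joint speeds; "joint_torque": joint torques, N m; "eef_pos": TCP position; "tool_rot": TCP orientation; "contact_force": force on the tool from outside, world axes, zero at the start; "torque": the same for the moment, N m; "gripper_width": opening from 0.0 (shut) to 1.0 (fully open); "grasp_force": force on a finger pad.
Only numpy, scipy, OpenCV 4.12 (cv2) and the standard library are available. Lean on these libraries where they do the work, as an engineer would, in place of code of your own. Each camera call takes 0.05 s, during which the arm holds its last target. There are 200 camera calls.

TASK

Slide the tray's gate fully open by its tab, then push the three covered dishes over the deck into the three bays, one dish per bay and right up to the back, in the order of the dots on the plates behind the bays: one dot first, then two, then three. Keep the dishes down on the deck and upright, then slide the gate fully shut in front of them. Leave everything else on the bench where it is.

Things in the scene. Friction and masses are not known exactly. Their poses are not given: they have to be found in the camera images.
- tray: the fixed loading tray on the bench; place and yaw vary. Origin on the bench under the row of bays; x axis points into the bays (away from the robot), y along the row, z up. Flat deck 8 mm thick: x -155 to +140 mm, y -165 to +240 mm. On it three bays side by side, centred on y = -96, 0 and +96 mm, ending at x = +100 mm against a ledge 32 mm high above the deck and 40 mm deep
- mouth (a point): middle of the middle bay's mouth on the deck (tray x = +18 mm, y = 0, 8 mm above the bench). Each bay is 82 mm wide, open on top and in front (-x), between dividers 14 mm wide and 24 mm high whose rounded noses reach forward to this x
- gate (a joint): sliding gate, m, grows along the tray's +y: a bar in the deck with three steel posts (10 mm square, tops 39 mm above the bench, at tray x = +11 mm). 0 = fully open, posts in front of dividers; 0.048 = fully shut, a post in the middle of each mouth, 8 mm in front of a dish fully home. Starts partly shut, slides with about 1.5 N, stays where left, hard stops at both ends
- gate_tab (a point): centre of the top of the gate's upright steel tab, outside the deck on the tray's -y side: 28 mm along the tray's x, 12 mm along y, from 4 to 52 mm above the bench. It lies at tray x = +11 mm, y = -250 mm plus the joint value. Push it towards +y to shut the gate, -y to open it
- dish_a: round covered plastic dish with a white lid, the one in front of the bay at the tray's y = -96 mm; 76 mm diameter at the lid (14 to 32 mm above its underside; 73 mm below), 32 mm high, about 0.14 kg, loose on the deck, up to 20 mm off the bay's midline; origin at the centre of its underside, z up; slides on the deck with ordinary friction
- dish_b: round covered plastic dish with a white lid, the one in front of the middle bay; 76 mm diameter at the lid (14 to 32 mm above its underside; 73 mm below), 32 mm high, about 0.14 kg, loose on the deck, up to 20 mm off the bay's midline; origin at the centre of its underside, z up; slides on the deck with ordinary friction
- dish_c: round covered plastic dish with a white lid, the one in front of the bay at the tray's y = +96 mm; 76 mm diameter at the lid (14 to 32 mm above its underside; 73 mm below), 32 mm high, about 0.14 kg, loose on the deck, up to 20 mm off the bay's midline; origin at the centre of its underside, z up; slides on the deck with ordinary friction
- plate1: a white number plate with one raised black dot (11 mm across), 34 by 64 mm, 3 mm thick, lying fixed on the ledge behind the bay of that number; which bay has which plate varies. Origin at the centre of its underside (40 mm above the bench), axes parallel to the tray's
- bay1_home (a point): the point on the deck (8 mm above the bench) of the bay marked with one raised black dot, on the bay's midline, where the centre of a dish is when it touches the back of the bay (38 mm in front of the bay's end)
- plate2: a white number plate with two raised black dots (11 mm across), 34 by 64 mm, 3 mm thick, lying fixed on the ledge behind the bay of that number; which bay has which plate varies. Origin at the centre of its underside (40 mm above the bench), axes parallel to the tray's
- bay2_home (a point): the point on the deck (8 mm above the bench) of the bay marked with two raised black dots, on the bay's midline, where the centre of a dish is when it touches the back of the bay (38 mm in front of the bay's end)
- plate3: a white number plate with three raised black dots (11 mm across), 34 by 64 mm, 3 mm thick, lying fixed on the ledge behind the bay of that number; which bay has which plate varies. Origin at the centre of its underside (40 mm above the bench), axes parallel to the tray's
- bay3_home (a point): the point on the deck (8 mm above the bench) of the bay marked with three raised black dots, on the bay's midline, where the centre of a dish is when it touches the back of the bay (38 mm in front of the bay's end)
- jar: bystander: small amber screw jar, 38 mm diameter, 55 mm high, standing on the +y end of the deck; origin at the centre of its underside
- tube_rack: bystander: black rack full of tubes, 60 by 110 mm, 46 mm high, on the bench at the tray's -y side beyond the tab; origin at the centre of its underside
- buffer_bottle: bystander: clear bottle with a blue cap, 64 mm diameter, 150 mm high, on the bench off the tray's +y end; origin at the centre of its underside
- marker: bystander: marker pen, 140 mm long along its x, 14 mm thick, lying on the bench between the robot and the tray; origin under its middle
- tip_box: bystander: clear lidded box, 88 by 123 mm, 62 mm high, on the bench at the tray's -y side, nearer the robot than the tab; origin at the centre of its underside
- beaker: bystander: glass beaker, 66 mm diameter, 75 mm high, on the bench near the tray's +y front corner; origin at the centre of its underside
There are look-alikes about, which are no part of the job. What is shaped like the dish_a but red or turquoise is not meant.

How it is judged:
On the way, in this order (a step that is already met when the one before it is completed fails the run):
1. the gate is fully open (within 4 mm) (value of joint gate below 0.004 m), for 0.1 s.
2. a dish rests fully home in the bay with one dot (((horizontal distance between dish_a and bay1_home below 0.01 m and z of dish_a in the frame of tray below 0.012 m and angle between dish_a's own z axis and vertical below 0.1 rad and linear speed of dish_a below 0.02 m/s) or (horizontal distance between dish_b and bay1_home below 0.01 m and z of dish_b in the frame of tray below 0.012 m and angle between dish_b's own z axis and vertical below 0.1 rad and linear speed of dish_b below 0.02 m/s) or (horizontal distance between dish_c and bay1_home below 0.01 m and z of dish_c in the frame of tray below 0.012 m and angle between dish_c's own z axis and vertical below 0.1 rad and linear speed of dish_c below 0.02 m/s))), for 0.2 s.
3. a dish rests fully home in the bay with two dots (((horizontal distance between dish_a and bay2_home below 0.01 m and z of dish_a in the frame of tray below 0.012 m and angle between dish_a's own z axis and vertical below 0.1 rad and linear speed of dish_a below 0.02 m/s) or (horizontal distance between dish_b and bay2_home below 0.01 m and z of dish_b in the frame of tray below 0.012 m and angle between dish_b's own z axis and vertical below 0.1 rad and linear speed of dish_b below 0.02 m/s) or (horizontal distance between dish_c and bay2_home below 0.01 m and z of dish_c in the frame of tray below 0.012 m and angle between dish_c's own z axis and vertical below 0.1 rad and linear speed of dish_c below 0.02 m/s))), for 0.2 s.
4. a dish rests fully home in the bay with three dots (((horizontal distance between dish_a and bay3_home below 0.01 m and z of dish_a in the frame of tray below 0.012 m and angle between dish_a's own z axis and vertical below 0.1 rad and linear speed of dish_a below 0.02 m/s) or (horizontal distance between dish_b and bay3_home below 0.01 m and z of dish_b in the frame of tray below 0.012 m and angle between dish_b's own z axis and vertical below 0.1 rad and linear speed of dish_b below 0.02 m/s) or (horizontal distance between dish_c and bay3_home below 0.01 m and z of dish_c in the frame of tray below 0.012 m and angle between dish_c's own z axis and vertical below 0.1 rad and linear speed of dish_c below 0.02 m/s))), for 0.2 s.
5. the gate is fully shut (within 6 mm) (value of joint gate above 0.042 m), for 0.1 s.
At the end, for the whole second after the job is handed in: each of the three bays holds a dish flat on the deck, at rest, its centre within 10 mm of the fully home point, and the gate is within 6 mm of fully shut (((horizontal distance between dish_a and bay1_home below 0.01 m and z of dish_a in the frame of tray below 0.012 m and angle between dish_a's own z axis and vertical below 0.1 rad and linear speed of dish_a below 0.02 m/s) or (horizontal distance between dish_b and bay1_home below 0.01 m and z of dish_b in the frame of tray below 0.012 m and angle between dish_b's own z axis and vertical below 0.1 rad and linear speed of dish_b below 0.02 m/s) or (horizontal distance between dish_c and bay1_home below 0.01 m and z of dish_c in the frame of tray below 0.012 m and angle between dish_c's own z axis and vertical below 0.1 rad and linear speed of dish_c below 0.02 m/s)) and ((horizontal distance between dish_a and bay2_home below 0.01 m and z of dish_a in the frame of tray below 0.012 m and angle between dish_a's own z axis and vertical below 0.1 rad and linear speed of dish_a below 0.02 m/s) or (horizontal distance between dish_b and bay2_home below 0.01 m and z of dish_b in the frame of tray below 0.012 m and angle between dish_b's own z axis and vertical below 0.1 rad and linear speed of dish_b below 0.02 m/s) or (horizontal distance between dish_c and bay2_home below 0.01 m and z of dish_c in the frame of tray below 0.012 m and angle between dish_c's own z axis and vertical below 0.1 rad and linear speed of dish_c below 0.02 m/s)) and ((horizontal distance between dish_a and bay3_home below 0.01 m and z of dish_a in the frame of tray below 0.012 m and angle between dish_a's own z axis and vertical below 0.1 rad and linear speed of dish_a below 0.02 m/s) or (horizontal distance between dish_b and bay3_home below 0.01 m and z of dish_b in the frame of tray below 0.012 m and angle between dish_b's own z axis and vertical below 0.1 rad and linear speed of dish_b below 0.02 m/s) or (horizontal distance between dish_c and bay3_home below 0.01 m and z of dish_c in the frame of tray below 0.012 m and angle between dish_c's own z axis and vertical below 0.1 rad and linear speed of dish_c below 0.02 m/s)) and value of joint gate above 0.042 m); the robot touches nothing.
It fails at once if a dish is lifted more than 12 mm off the deck or tipped more than 0.35 rad (z of any of dish_a, dish_b, dish_c in the frame of tray above 0.02 m or angle between any of dish_a, dish_b, dish_c's own z axis and vertical above 0.35 rad).
It fails at once if a bystander is moved more than 25 mm (distance of any of jar, tube_rack, buffer_bottle, marker, tip_box, beaker from where it was at the start of the episode above 0.025 m).
It also fails if it takes over 72 s, if anything falls off the work surface, if the arm or the gripper's body presses on something with over 40 N, if the wrist force passes 120 N, or if a joint passes its speed limit or range.

## Working session

There is one attempt and no reset: what is moved stays moved. The work goes in short steps, Python scripts to look and compute and a tool call to move; the robot and the scene stay as the last step left them, time stands still between calls to the robot, and variables do not carry over. Pictures are saved under pics/ and viewed, at most 10 in all, crops included, and the job is handed in when it is done.

Besides the shell and the picture viewer there is one more tool, called after "Emit:" by a JSON object that holds its "api" and its "payload". servo_tool: Moves the arm, as the interface text tells. Shift numbers are shares of 0.02 m and turn numbers shares of 0.15 rad, none past 1 either way. Its arguments: {"type":"object","properties":{"motion":{"type":"array","items":{"type":"number","minimum":-1,"maximum":1}},"grip_force":{"type":"number"}},"required":["motion"]}

```bash
ls; mkdir -p pics
python3 - <<'E'
from station import bot
import cv2
o=bot.get_obs(); print({k:o[k] for k in('t','eef_pos','tool_rot','contact_force','gripper_width')})
for c in('top','scene'):
    im=bot.read_camera(c); cv2.imwrite(f'pics/{c}0.png',im[:,:,::-1])
    k=bot.get_calibration(c); print(c,k)
    for n in ('dish_a','gate_tab','plate1','plate2','plate3','jar','marker','tip_box','beaker','tube_rack','buffer_bottle','mouth'):
        try: print(n,[(d['uv'],round(d['p'],2)) for d in bot.boxes_of(c,n)])
        except Exception as e: print(n,e)
E
```

```text
pics
{'t': 0.0, 'eef_pos': array([0.27306399, 0.61679198, 0.3029085 ]), 'tool_rot': array([-1.31854569e-04,  2.06877288e-01,  9.78366462e-01, -9.14220399e-04]), 'contact_force': array([-0.88285418,  0.29478579,  0.20443195]), 'gripper_width': 1.0011409800519002}
top {'mtx': array([[592.02211937,   0.        , 316.07277621],
       [  0.        , 592.02211937, 251.86715442],
       [  0.        ,   0.        ,   1.        ]]), 'rvec': array([ 2.15943454, -2.11087288,  0.17051049]), 'tvec': array([0.02209444, 0.51529756, 1.16837993])}
dish_a [([410.4, 323.6], 0.96), ([360.0, 241.3], 0.9), ([473.2, 324.9], 0.8), ([404.1, 244.6], 0.79), ([445.7, 371.0], 0.61)]
gate_tab [([336.5, 207.7], 0.66), ([453.2, 209.0], 0.64)]
plate1 [([408.2, 153.1], 0.98), ([316.0, 143.7], 0.75), ([360.9, 149.5], 0.58)]
plate2 [([408.2, 153.1], 0.98), ([316.0, 143.7], 0.75), ([360.9, 149.5], 0.58)]
plate3 [([408.2, 153.1], 0.98), ([316.0, 143.7], 0.75), ([360.9, 149.5], 0.58)]
jar [([260.1, 205.9], 0.92), ([196.3, 192.3], 0.46)]
marker [([328.6, 313.0], 0.95), ([405.0, 246.3], 0.59)]
tip_box [([483.4, 266.5], 0.
[... 424 characters left out ...]
570942,  1.56866257])}
dish_a [([206.9, 245.3], 0.91), ([342.3, 243.8], 0.77), ([290.6, 273.6], 0.73), ([160.0, 237.3], 0.68), ([389.4, 237.3], 0.62), ([157.2, 274.1], 0.59), ([306.9, 365.4], 0.33)]
gate_tab [([242.0, 346.3], 0.82)]
plate1 [([392.6, 311.1], 0.87), ([308.1, 362.2], 0.79), ([389.7, 236.8], 0.64)]
plate2 [([392.6, 311.1], 0.87), ([308.1, 362.2], 0.79), ([389.7, 236.8], 0.64)]
plate3 [([392.6, 311.1], 0.87), ([308.1, 362.2], 0.79), ([389.7, 236.8], 0.64)]
jar [([389.1, 237.0], 0.63)]
marker [([278.7, 214.5], 0.8)]
tip_box [([178.3, 319.1], 0.58)]
beaker [([369.6, 175.3], 0.68)]
tube_rack [([223.6, 395.3], 0.7)]
buffer_bottle [([442.7, 210.7], 0.7)]
mouth [([323.6, 292.6], 0.63)]
```

Run:
```python
import cv2
im=cv2.imread('pics/top0.png')[110:390,160:520]
cv2.imwrite('pics/top0c.png',cv2.resize(im,None,fx=2.14,fy=2.14,interpolation=cv2.INTER_CUBIC))
```

```text
(no output)
```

View pics/top0c.png

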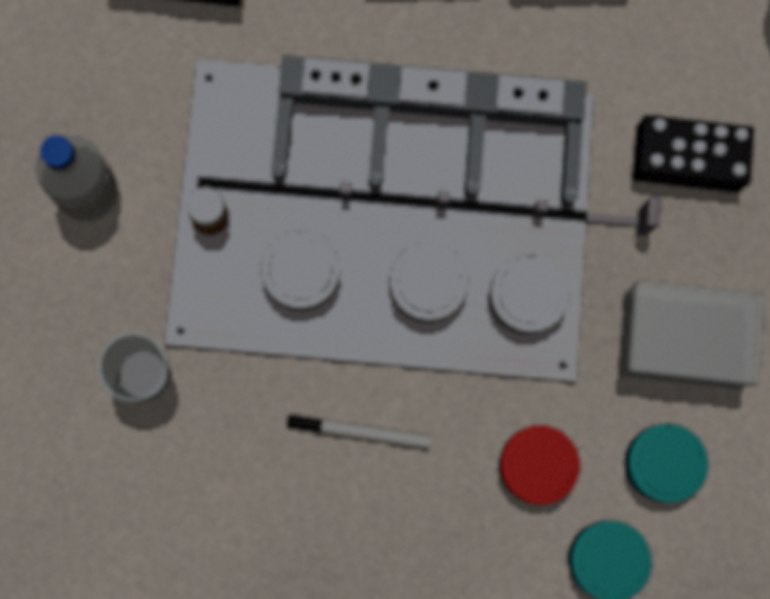

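The bays are, left to right (tray +y to −y): 3 dots at crop (335,77), 1 dot at (433,85), 2 dots at (531,95). The dish lids are at c (300,268), b (429,280) and a (530,292). The tab top is at (652,210). The push order is therefore b, a, c.

```bash
cat > h.py <<'E'
import numpy as np, cv2, json
from scipy.spatial.transform import Rotation as R
from station import bot
def ray(cam,uv,z,cal=None):
    k=cal or bot.get_calibration(cam); Rm=cv2.Rodrigues(np.array(k['rvec']))[0]; c=-Rm.T@k['tvec']
    d=Rm.T@np.linalg.inv(k['mtx'])@np.array([uv[0],uv[1],1.]); return (c+d*(z-c[2])/d[2])
def fit(P,Q): # tray->world 2d
    P=np.array(P);Q=np.array(Q);a=P@[1,1j];b=Q@[1,1j]
    am,bm=a.mean(),b.mean(); th=np.angle(np.sum((b-bm)*np.conj(a-am)))
    return th,bm-am*np.exp(1j*th), np.abs(b-bm-(a-am)*np.exp(1j*th))
def T(): return json.load(open('tray.json'))
def w2t(p):
    th,x,y=T(); z=(complex(p[0],p[1])-complex(x,y))*np.exp(-1j*th); return np.array([z.real,z.imag])
def t2w(p):
    th,x,y=T(); z=complex(p[0],p[1])*np.exp(1j*th)+complex(x,y); return np.array([z.real,z.imag])
E
python3 - <<'E'
from h import *
f=lambda c:(c[0]/2.14+160-.25,c[1]/2.14+110-.25)
L=[((.12,.096),(335,77),.043),((.12,0),(433,85),.043),((.12,-.096),(531,95),.043),((-.155,-.165),(576,380),.008),((-.155,.24),(168,346),.008),((.14,.24),(197,60),.008)]
Q=[ray('top',f(c),z)[:2] for _,c,z in L]
th,t,r=fit([l[0] for l in L],Q); print(th,t,np.round(r*1000,1))
json.dump([th,t.real,t.imag],open('tray.json','w'))
for n,c,z in(('c',(300,268),.04),('b',(429,280),.04),('a',(530,292),.04),('tab',(652,208),.052),('jar',(208,208),.055)):
    w=ray('top',f(c),z)[:2]; print(n,w.round(3),w2t(w).round(4))
for p in((.011,-.2),(-.1,0),(0,0)): print(p,t2w(p))
o=bot.get_obs();q=o['tool_rot'];print(bot.finger_overhang,R.from_quat(q[[1,2,3,0]]).as_matrix().round(3))
E
```

```text
-0.0623845796903105 (0.6144738190327086-0.05060497136657497j) [1.  0.5 1.6 3.3 2.9 1.5]
c [0.549 0.068] [-0.0723  0.1141]
b [ 0.541 -0.056] [-0.0735 -0.0103]
a [ 0.531 -0.153] [-0.0769 -0.1076]
tab [ 0.613 -0.268] [ 0.0124 -0.2175]
jar [0.603 0.157] [-0.0244  0.2064]
(0.011, -0.2) [ 0.6129836 -0.2509017]
(-0.1, 0) [ 0.51466835 -0.04437056]
(0, 0) [ 0.61447382 -0.05060497]
0.0726 [[-0.914  0.405 -0.   ]
 [ 0.405  0.914  0.   ]
 [ 0.     0.    -1.   ]]
```

Emit:
{"api": "servo_tool", "payload": {"motion": [-0.5, -1, 0, 0, 0, -0.8, 1, -0.5, -1, 0, 0, 0, -0.8, 1, -0.5, -1, 0, 0, 0, -0.77, 1, -0.5, -1, 0, 0, 0, 0, 1, -0.5, -1, 0, 0, 0, 0, 1]}}

```text
t: 1.92
eef_pos: [0.3025, 0.5092, 0.304]
tool_rot: [0.0, 0.032, 0.999, 0.0]
contact_force: [0.2, 0.3, 0.2]
gripper_width: -0.003
grasp_force: 0.0
```

Emit:
{"api": "servo_tool", "payload": {"motion": [-0.5, -1, 0, 0, 0, 0, 1, -0.5, -1, 0, 0, 0, 0, 1, -0.5, -1, 0, 0, 0, 0, 1, -0.5, -1, 0, 0, 0, 0, 1, -0.5, -1, 0, 0, 0, 0, 1]}}

```text
t: 2.55
eef_pos: [0.3462, 0.406, 0.3039]
tool_rot: [0.0, 0.031, 1.0, 0.0]
contact_force: [0.0, -0.6, -0.7]
gripper_width: 0.0
grasp_force: 0.0
```

Emit:
{"api": "servo_tool", "payload": {"motion": [-0.5, -1, 0, 0, 0, 0, 1, -0.5, -1, 0, 0, 0, 0, 1, -0.5, -1, 0, 0, 0, 0, 1, -0.5, -1, 0, 0, 0, 0, 1, -0.5, -1, 0, 0, 0, 0, 1]}}

```text
t: 3.18
eef_pos: [0.3898, 0.3031, 0.304]
tool_rot: [0.0, 0.031, 1.0, 0.0]
contact_force: [-0.0, -0.1, -0.2]
gripper_width: -0.001
grasp_force: 0.0
```

Emit:
{"api": "servo_tool", "payload": {"motion": [-0.5, -1, 0, 0, 0, 0, 1, -0.5, -1, 0, 0, 0, 0, 1, -0.5, -1, 0, 0, 0, 0, 1, -0.5, -1, 0, 0, 0, 0, 1, -0.5, -1, 0, 0, 0, 0, 1]}}

```text
t: 3.8
eef_pos: [0.4334, 0.2002, 0.304]
tool_rot: [0.0, 0.031, 1.0, 0.0]
contact_force: [0.3, -0.4, 0.9]
gripper_width: 0.001
grasp_force: 0.0
```

Emit:
{"api": "servo_tool", "payload": {"motion": [-0.5, -1, 0, 0, 0, 0, 1, -0.5, -1, 0, 0, 0, 0, 1, -0.5, -1, 0, 0, 0, 0, 1, -0.5, -1, 0, 0, 0, 0, 1, -0.5, -1, 0, 0, 0, 0, 1]}}

```text
t: 4.42
eef_pos: [0.4771, 0.0974, 0.304]
tool_rot: [0.0, 0.031, 1.0, 0.0]
contact_force: [1.0, -0.9, 0.5]
gripper_width: -0.0
grasp_force: 0.0
```

Emit:
{"api": "servo_tool", "payload": {"motion": [-0.5, -1, 0, 0, 0, 0, 1, -0.5, -1, 0, 0, 0, 0, 1, -0.5, -1, 0, 0, 0, 0, 1, -0.5, -1, 0, 0, 0, 0, 1, -0.5, -1, 0, 0, 0, 0, 1]}}

```text
t: 5.05
eef_pos: [0.5207, -0.0055, 0.3039]
tool_rot: [0.0, 0.031, 1.0, 0.0]
contact_force: [1.0, -0.7, 0.1]
gripper_width: 0.0
grasp_force: 0.0
```

Run:
```python
from h import *
k=bot.get_calibration('wrist'); im=bot.read_camera('wrist'); cv2.imwrite('pics/w1.png',im[:,:,::-1])
json.dump({a:np.array(b).tolist() for a,b in k.items()},open('w1.json','w'))
Rm=cv2.Rodrigues(k['rvec'])[0]; print(-Rm.T@k['tvec'])
```

```text
[0.44400032 0.00095288 0.37500831]
```

View pics/w1.png

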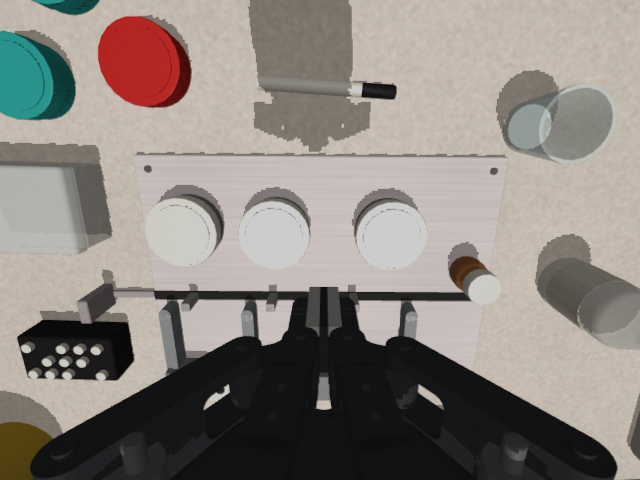

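The wrist view shows the lids a (181,231), b (274,234) and c (391,235), the deck front corners at (136,155) and (507,156), and the tab top at about (97,300).

Run:
```python
from h import *
k=json.load(open('w1.json'));k={a:np.array(b) for a,b in k.items()}
g=lambda uv,z:ray('wrist',uv,z,k)[:2]
for n,uv,z in(('a',(181,231),.04),('b',(274,234),.04),('c',(391,235),.04),('c1(-155,-165)',(136,155),.008),('c2(-155,240)',(507,156),.008),('tabtop',(97,300),.052),('jar',(485,289),.055),('bartip',(155,295),.008)):
    print(n,g(uv,z).round(4),(w2t(g(uv,z))*1000).round(1))
im=cv2.cvtColor(cv2.imread('pics/w1.png'),cv2.COLOR_BGR2GRAY)
c=cv2.HoughCircles(im[170:290,120:450],cv2.HOUGH_GRADIENT,1.2,70,param1=100,param2=20,minRadius=28,maxRadius=42)
for x in (c[0] if c is not None else []):
    uv=(x[0]+120,x[1]+170);print(uv,x[2],(w2t(g(uv,.04))*1000).round(1))
o=bot.get_obs();print((w2t(o['eef_pos'])*1000).round(1))
```

```text
a [ 0.5299 -0.1541] [ -78.  -108.5]
b [ 0.539  -0.0569] [-74.9 -11. ]
c [0.5475 0.0661] [-74.1 112.3]
c1(-155,-165) [ 0.4512 -0.2011] [-153.6 -160.4]
c2(-155,240) [0.4762 0.1966] [-153.4  238.1]
tabtop [ 0.5982 -0.254 ] [  -3.6 -204. ]
jar [0.6088 0.1627] [-19.  212.5]
bartip [ 0.6168 -0.216 ] [  12.6 -164.9]
(np.float32(273.0), np.float32(235.4)) 34.72 [-73.4 -12.1]
(np.float32(389.40002), np.float32(233.0)) 35.92 [-76.3 110.4]
(np.float32(187.8), np.float32(228.2)) 34.72 [ -81.1 -101. ]
[-95.4  36.1]
```

Emit:
{"api": "servo_tool", "payload": {"motion": [-0.5, -1, 0, 0, 0, 0, 1, -0.5, -1, 0, 0, 0, 0, 1, -0.5, -1, 0, 0, 0, 0, 1, -0.5, -1, 0, 0, 0, 0, 1, -0.5, -1, 0.5, 0, 0, 0, 1]}}

```text
t: 5.72
eef_pos: [0.5649, -0.1078, 0.2945]
tool_rot: [0.001, 0.031, 1.0, 0.0]
contact_force: [0.3, -1.0, 0.1]
gripper_width: 0.003
grasp_force: 0.0
```

Emit:
{"api": "servo_tool", "payload": {"motion": [-0.5, -1, 0.7, 0, 0, 0, 1, -0.5, -1, 0.7, 0, 0, 0, 1, -0.5, -1, 0.7, 0, 0, 0, 1, -0.5, -1, 0.7, 0, 0, 0, 1, -0.5, -1, 0.7, 0, 0, 0, 1]}}

```text
t: 6.35
eef_pos: [0.6082, -0.2105, 0.2234]
tool_rot: [-0.0, 0.031, 1.0, 0.0]
contact_force: [0.2, -0.5, 0.7]
gripper_width: 0.003
grasp_force: 0.0
```

Emit:
{"api": "servo_tool", "payload": {"motion": [-0.3, -1, 1, 0, 0, 0, 1, 0, -0.15, 1, 0, 0, 0, 1, 0, 0, 1, 0, 0, 0, 1]}}

```text
t: 6.72
eef_pos: [0.6125, -0.2326, 0.1627]
tool_rot: [-0.0, 0.031, 1.0, 0.0]
contact_force: [-0.4, 0.6, 0.4]
gripper_width: -0.002
grasp_force: 0.0
```

Run:
```python
from h import *
o=bot.get_obs();print((w2t(o['eef_pos'])*1000).round(1),o['eef_pos'],o['contact_force'])
im=bot.read_camera('top');cv2.imwrite('pics/t2.png',cv2.resize(im[160:280,360:520,::-1],None,fx=4,fy=4,interpolation=cv2.INTER_CUBIC))
```

```text
[   9.3 -181.8] [ 0.61245384 -0.23258671  0.16265832] [-0.41585936  0.61996979  0.4083469 ]
```

View pics/t2.png

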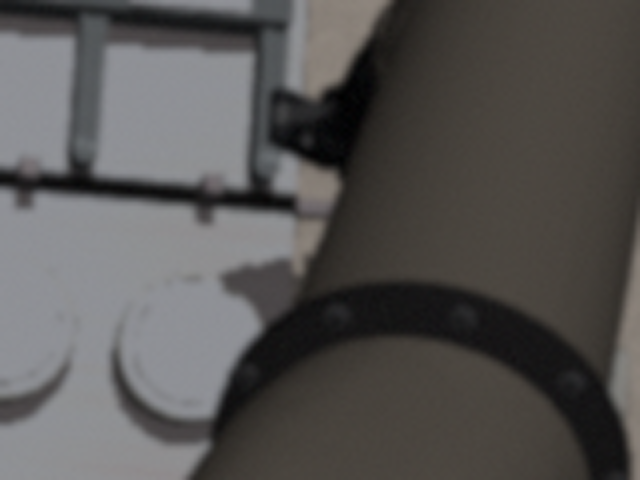

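The arm hides the tab, but the gate posts still show at crop (210,180) and (26,165). I'll continue the descent.

Emit:
{"api": "servo_tool", "payload": {"motion": [0, -0.25, 1, 0, 0, 0, 1, 0, 0, 1, 0, 0, 0, 1, 0, 0, 1, 0, 0, 0, 1, 0, 0, 0.1, 0, 0, 0, 1]}}

```text
t: 7.28
eef_pos: [0.6115, -0.2375, 0.0997]
tool_rot: [-0.002, 0.031, 1.0, 0.001]
contact_force: [-0.7, 0.6, 0.6]
gripper_width: 0.003
grasp_force: 0.0
```

Run:
```python
from h import *
for uv in((360+52.5,205),(366.5,201.2)): print((w2t(ray('top',uv,.039))*1000).round(1))
o=bot.get_obs();print((w2t(o['eef_pos'])*1000).round(1),o['eef_pos'],o['contact_force'])
im=bot.read_camera('wrist');cv2.imwrite('pics/w2.png',im[:,:,::-1])
```

```text
[  10.8 -113. ]
[ 10.8 -17.3]
[   8.7 -186.7] [ 0.61154956 -0.2375197   0.09969914] [-0.70394177  0.6327789   0.62323081]
```

View pics/w2.png

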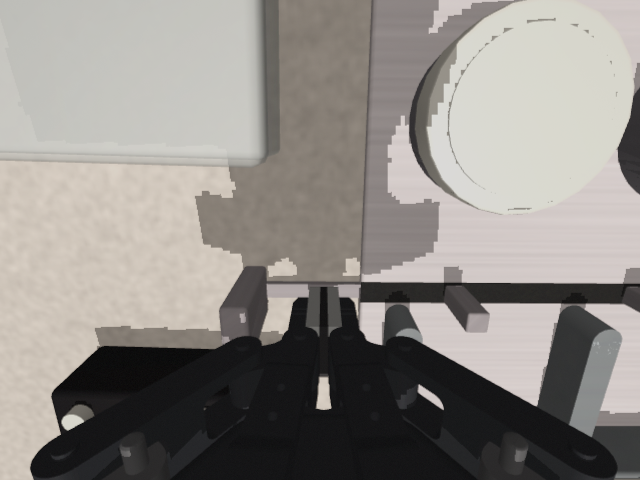

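The wrist view shows the shut fingers at (325,340), between the tab at (245,300) and the deck edge at (362,290). I'll push towards −y.

Emit:
{"api": "servo_tool", "payload": {"motion": [0, -0.8, 0, 0, 0, 0, 1, 0, -0.7, 0, 0, 0, 0, 1, 0, -0.3, 0, 0, 0, 0, 1, 0, -0.2, 0, 0, 0, 0, 1]}}

```text
t: 7.82
eef_pos: [0.6102, -0.2789, 0.1024]
tool_rot: [0.0, 0.031, 1.0, -0.0]
contact_force: [0.3, 1.6, 0.7]
gripper_width: -0.003
grasp_force: 0.8
```

Emit:
{"api": "servo_tool", "payload": {"motion": [0, -0.2, 0, 0, 0, 0, 1]}}

```text
t: 7.95
eef_pos: [0.61, -0.2821, 0.1021]
tool_rot: [0.0, 0.031, 1.0, 0.0]
contact_force: [0.8, 1.7, 1.7]
gripper_width: 0.0
grasp_force: 0.9
```

Emit:
{"api": "servo_tool", "payload": {"motion": [0, -0.1, 0, 0, 0, 0, 1]}}

```text
t: 8.07
eef_pos: [0.6099, -0.2832, 0.102]
tool_rot: [-0.0, 0.03, 1.0, 0.001]
contact_force: [-0.7, 6.4, 4.9]
gripper_width: 0.003
grasp_force: 3.3
```

Emit:
{"api": "servo_tool", "payload": {"motion": [0, -0.1, 0, 0, 0, 0, 1, 0, 0, 0, 0, 0, 0, 1]}}

```text
t: 8.32
eef_pos: [0.61, -0.2834, 0.102]
tool_rot: [-0.001, 0.03, 1.0, 0.002]
contact_force: [-1.9, 6.9, 6.2]
gripper_width: 0.001
grasp_force: 3.8
```

Run:
```python
from h import *
o=bot.get_obs();print((w2t(o['eef_pos'])*1000).round(1),o['eef_pos'],o['contact_force'])
```

```text
[  10.  -232.6] [ 0.60998274 -0.28337724  0.10198624] [-1.89602145  6.88972085  6.1899301 ]
```

The gate is at its open stop: a force jump at TCP y −232.6 mm. Next I go behind dish b.

Emit:
{"api": "servo_tool", "payload": {"motion": [0, 0.3, -1, 0, 0, 0, 1, 0.6, 1, -1, 0, 0, 0, 1, 0.7, 1, -1, 0, 0, 0, 1, 0.7, 1, 0, 0, 0, 0, 1, 0.7, 1, 0, 0, 0, 0, 1]}}

```text
t: 8.95
eef_pos: [0.5609, -0.1971, 0.1634]
tool_rot: [0.001, 0.031, 1.0, -0.001]
contact_force: [-0.6, 0.2, 0.2]
gripper_width: -0.003
grasp_force: 0.0
```

Emit:
{"api": "servo_tool", "payload": {"motion": [0.7, 1, 0, 0, 0, 0, 0.53, 0.7, 1, 0, 0, 0, 0, 0.53, 0.7, 1, 0, 0, 0, 0, 0.53, 0.7, 1, 0, 0, 0, 0, 0.53, 0.7, 1, 0, 0, 0, 0, 0.53]}}

```text
t: 9.57
eef_pos: [0.4972, -0.0929, 0.163]
tool_rot: [0.001, 0.031, 1.0, -0.0]
contact_force: [0.8, 0.5, 0.3]
gripper_width: 0.474
grasp_force: 0.0
```

Emit:
{"api": "servo_tool", "payload": {"motion": [0.6, 1, 0, 0, 0, 0, 0.53, 0, 0.78, 0, 0, 0, 0, 0.53, 0, 0, 0, 0, 0, 0, 0.53]}}

```text
t: 9.95
eef_pos: [0.4885, -0.0557, 0.1625]
tool_rot: [0.001, 0.03, 1.0, 0.0]
contact_force: [-0.4, -0.3, 0.4]
gripper_width: 0.469
grasp_force: 0.0
```

Run:
```python
from h import *
o=bot.get_obs();print((w2t(o['eef_pos'])*1000).round(1),o['eef_pos'],o['contact_force'],o['gripper_width'])
im=bot.read_camera('top');cv2.imwrite('pics/t3.png',cv2.resize(im[130:290,220:480,::-1],None,fx=3,fy=3,interpolation=cv2.INTER_CUBIC))
```

```text
[-125.4  -13. ] [ 0.48849764 -0.05571441  0.16250538] [-0.36738529 -0.33247381  0.4048852 ] 0.4691106560144852
```

View pics/t3.png

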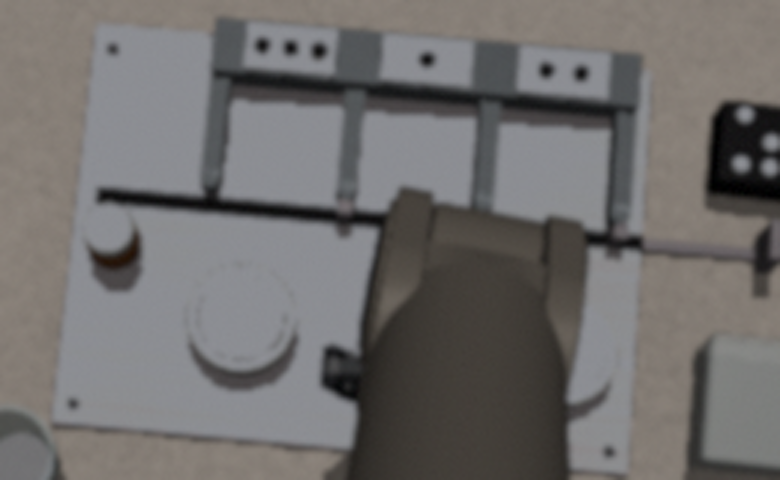

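The gate posts at crop (344,203) and (617,217) now sit in front of the divider noses, so the gate is open. I'll check the tray's y against those posts and then descend.

Run:
```python
from h import *
for c,z in(((344,203),.039),((617,217),.039),((426,60),.043),((291,48),.043),((564,72),.043)): print(c,(w2t(ray('top',(220+c[0]/3-.3,130+c[1]/3-.3),z))*1000).round(1))
```

```text
(344, 203) [13.3 49.9]
(617, 217) [  19.4 -139.3]
(426, 60) [119.9   1. ]
(291, 48) [120.7  96. ]
(564, 72) [119.4 -95.9]
```

Emit:
{"api": "servo_tool", "payload": {"motion": [0, 0.05, 1, 0, 0, 0, 0.53, 0, 0, 1, 0, 0, 0, 0.53, 0, 0, 1, 0, 0, 0, 0.53, 0, 0, 0.8, 0, 0, 0, 0.53]}}

```text
t: 10.5
eef_pos: [0.488, -0.0567, 0.0852]
tool_rot: [0.0, 0.031, 1.0, -0.0]
contact_force: [-1.5, -0.4, -0.1]
gripper_width: 0.471
grasp_force: 0.0
```

Emit:
{"api": "servo_tool", "payload": {"motion": [-0.4, 0.1, 0, 0, 0, 0, 0.53, -0.5, 0.05, 0, 0, 0, 0, 0.53, -0.6, 0.13, 0, 0, 0, 0, 0.53, -0.6, 0.13, 0, 0, 0, 0, 0.53, -0.6, 0.13, 0, 0, 0, 0, 0.53]}}

```text
t: 11.12
eef_pos: [0.543, -0.0479, 0.0862]
tool_rot: [-0.0, 0.031, 1.0, 0.0]
contact_force: [-2.5, -0.9, 2.0]
gripper_width: 0.47
grasp_force: 1.3
```

Emit:
{"api": "servo_tool", "payload": {"motion": [-0.5, 0.12, 0, 0, 0, 0, 0.53, -0.4, 0.04, 0, 0, 0, 0, 0.53]}}

```text
t: 11.38
eef_pos: [0.5607, -0.0458, 0.0859]
tool_rot: [-0.0, 0.031, 1.0, 0.0]
contact_force: [-2.3, 0.2, 2.1]
gripper_width: 0.468
grasp_force: 1.7
```

Run:
```python
from h import *
o=bot.get_obs();print((w2t(o['eef_pos'])*1000).round(1),o['eef_pos'],o['contact_force'],o['gripper_width'],R.from_quat(o['tool_rot'][[1,2,3,0]]).as_matrix()[:,1].round(3))
k=bot.get_calibration('wrist');im=bot.read_camera('wrist');cv2.imwrite('pics/w4.png',im[:,:,::-1])
json.dump({a:np.array(b).tolist() for a,b in k.items()},open('w4.json','w'))
```

```text
[-54.    1.4] [ 0.56069851 -0.04580884  0.08590126] [-2.26012454  0.21959599  2.08455595] 0.4677143924665728 [0.061 0.998 0.   ]
```

View pics/w4.png

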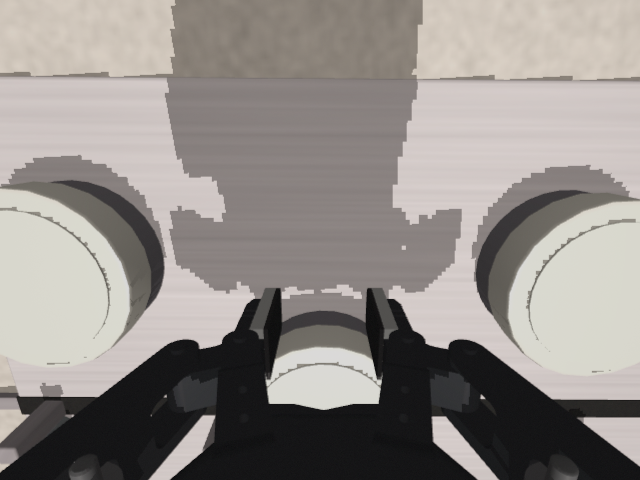

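The fingers, at (265,330) and (378,330), hold the dish centred at (323,370), so the push is stable. I'll carry on into the bay.

Emit:
{"api": "servo_tool", "payload": {"motion": [-0.5, -0.03, 0, 0, 0, 0, 0.53, -0.6, -0.02, 0, 0, 0, 0, 0.53, -0.6, 0, 0, 0, 0, 0, 0.53, -0.6, 0, 0, 0, 0, 0, 0.53, -0.5, 0, 0, 0, 0, 0, 0.53]}}

```text
t: 12.05
eef_pos: [0.617, -0.0505, 0.0858]
tool_rot: [0.0, 0.031, 1.0, -0.0]
contact_force: [-1.3, 0.1, 0.5]
gripper_width: 0.469
grasp_force: 0.9
```

Emit:
{"api": "servo_tool", "payload": {"motion": [-0.35, 0, 0, 0, 0, 0, 0.53, -0.25, 0, 0, 0, 0, 0, 0.53]}}

```text
t: 12.3
eef_pos: [0.6283, -0.0512, 0.0858]
tool_rot: [-0.0, 0.031, 1.0, -0.0]
contact_force: [-1.1, 0.1, -0.1]
gripper_width: 0.478
grasp_force: 1.0
```

Emit:
{"api": "servo_tool", "payload": {"motion": [-0.15, 0, 0, 0, 0, 0, 0.53]}}

```text
t: 12.42
eef_pos: [0.6312, -0.0514, 0.0858]
tool_rot: [-0.0, 0.031, 1.0, 0.0]
contact_force: [-1.3, 0.3, -0.1]
gripper_width: 0.47
grasp_force: 0.8
```

Emit:
{"api": "servo_tool", "payload": {"motion": [-0.1, 0, 0, 0, 0, 0, 0.53, -0.1, 0, 0, 0, 0, 0, 0.53]}}

```text
t: 12.68
eef_pos: [0.635, -0.0516, 0.0859]
tool_rot: [-0.0, 0.031, 1.0, 0.0]
contact_force: [-1.1, -0.0, -0.5]
gripper_width: 0.463
grasp_force: 0.8
```

Emit:
{"api": "servo_tool", "payload": {"motion": [-0.1, 0, 0, 0, 0, 0, 0.53]}}

```text
t: 12.8
eef_pos: [0.6355, -0.0517, 0.0856]
tool_rot: [-0.002, 0.031, 1.0, 0.0]
contact_force: [-8.7, 0.6, 6.4]
gripper_width: 0.468
grasp_force: 4.6
```

Emit:
{"api": "servo_tool", "payload": {"motion": [-0.1, 0, 0, 0, 0, 0, 0.53]}}

```text
t: 12.92
eef_pos: [0.6359, -0.0517, 0.0855]
tool_rot: [-0.004, 0.031, 1.0, 0.0]
contact_force: [-13.5, 1.9, 9.3]
gripper_width: 0.47
grasp_force: 7.5
```

Dish b is home: the force rises and TCP x stops at about 21.5 mm. Next is dish a, for bay 2.

Emit:
{"api": "servo_tool", "payload": {"motion": [1, 0, 0, 0, 0, 0, 0.53, 0.5, 0, -1, 0, 0, 0, 0.53, 0.7, 0, -1, 0, 0, 0, 0.53, 0.8, -0.5, -1, 0, 0, 0, 0.53, 0.8, -1, -0.3, 0, 0, 0, 0.53]}}

```text
t: 13.55
eef_pos: [0.562, -0.0771, 0.1532]
tool_rot: [0.002, 0.03, 1.0, 0.0]
contact_force: [0.1, 0.7, -1.1]
gripper_width: 0.465
grasp_force: 0.0
```

Emit:
{"api": "servo_tool", "payload": {"motion": [1, -1, 0, 0, 0, 0, 0.53, 1, -1, 0, 0, 0, 0, 0.53, 1, -1, 0, 0, 0, 0, 0.53, 0.8, -0.9, 0, 0, 0, 0, 0.53, 0, 0, 0.6, 0, 0, 0, 0.53]}}

```text
t: 14.18
eef_pos: [0.4794, -0.1528, 0.1399]
tool_rot: [0.0, 0.033, 0.999, -0.0]
contact_force: [-0.9, 1.4, -0.2]
gripper_width: 0.473
grasp_force: 0.0
```

Run:
```python
from h import *
o=bot.get_obs();print((w2t(o['eef_pos'])*1000).round(1),o['eef_pos'],o['contact_force'],o['gripper_width'])
k=bot.get_calibration('wrist')
im=bot.read_camera('top');cv2.imwrite('pics/t5.png',cv2.resize(im[130:290,220:480,::-1],None,fx=3,fy=3,interpolation=cv2.INTER_CUBIC))
```

```text
[-128.4 -110.4] [ 0.47942231 -0.15283018  0.13992984] [-0.87232243  1.44114382 -0.23662635] 0.4725684093848673
```

View pics/t5.png

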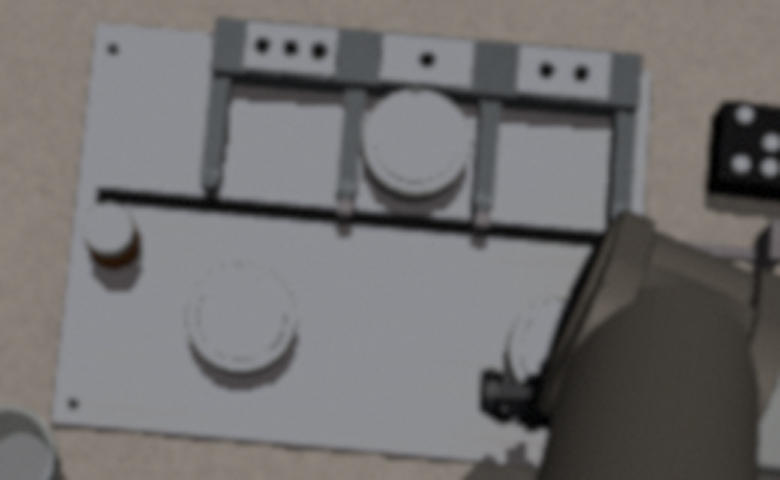

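Dish b sits home in the one-dot bay at (416,140). Dish a is undisturbed, with the gripper behind it.

Emit:
{"api": "servo_tool", "payload": {"motion": [0, 0.05, 1, 0, 0, 0, 0.53, 0, 0, 1, 0, 0, 0, 0.53, 0, 0, 0.7, 0, 0, 0, 0.53, -0.4, 0.05, 0, 0, 0, 0, 0.53, -0.5, 0.07, 0, 0, 0, 0, 0.53]}}

```text
t: 14.85
eef_pos: [0.4997, -0.1481, 0.0861]
tool_rot: [0.0, 0.031, 1.0, -0.0]
contact_force: [-0.9, 0.3, -0.4]
gripper_width: 0.473
grasp_force: 0.4
```

Emit:
{"api": "servo_tool", "payload": {"motion": [-0.6, 0.15, 0, 0, 0, 0, 0.53, -0.6, 0.15, 0, 0, 0, 0, 0.53, -0.6, 0.14, 0, 0, 0, 0, 0.53, -0.5, 0.1, 0, 0, 0, 0, 0.53]}}

```text
t: 15.35
eef_pos: [0.5462, -0.1399, 0.086]
tool_rot: [-0.0, 0.031, 1.0, 0.0]
contact_force: [-2.7, -0.0, 1.4]
gripper_width: 0.47
grasp_force: 1.3
```

Run:
```python
from h import *
o=bot.get_obs();print((w2t(o['eef_pos'])*1000).round(1),o['eef_pos'],o['contact_force'],o['gripper_width'])
```

```text
[-62.6 -93.4] [ 0.54616491 -0.13988803  0.08603099] [-2.72536782 -0.04704431  1.35414526] 0.469634533704847
```

Emit:
{"api": "servo_tool", "payload": {"motion": [-0.5, -0.07, 0, 0, 0, 0, 0.53, -0.5, -0.06, 0, 0, 0, 0, 0.53, -0.6, 0, 0, 0, 0, 0, 0.53, -0.6, 0, 0, 0, 0, 0, 0.53, -0.6, 0, 0, 0, 0, 0, 0.53]}}

```text
t: 15.98
eef_pos: [0.6021, -0.1462, 0.0859]
tool_rot: [0.0, 0.031, 1.0, -0.0]
contact_force: [-1.9, 0.1, 1.7]
gripper_width: 0.472
grasp_force: 1.5
```

Emit:
{"api": "servo_tool", "payload": {"motion": [-0.5, 0, 0, 0, 0, 0, 0.53, -0.35, 0, 0, 0, 0, 0, 0.53, -0.25, 0, 0, 0, 0, 0, 0.53, -0.1, 0, 0, 0, 0, 0, 0.53]}}

```text
t: 16.48
eef_pos: [0.6253, -0.1476, 0.0858]
tool_rot: [-0.0, 0.031, 1.0, 0.0]
contact_force: [-2.8, 0.2, 2.8]
gripper_width: 0.475
grasp_force: 1.5
```

Emit:
{"api": "servo_tool", "payload": {"motion": [-0.1, 0, 0, 0, 0, 0, 0.53]}}

```text
t: 16.6
eef_pos: [0.627, -0.1478, 0.0859]
tool_rot: [-0.0, 0.031, 1.0, 0.0]
contact_force: [-2.2, 0.9, 1.1]
gripper_width: 0.47
grasp_force: 1.4
```

Emit:
{"api": "servo_tool", "payload": {"motion": [-0.1, 0, 0, 0, 0, 0, 0.53]}}

```text
t: 16.73
eef_pos: [0.6288, -0.1479, 0.0858]
tool_rot: [-0.0, 0.031, 1.0, 0.0]
contact_force: [-5.9, 0.5, 3.5]
gripper_width: 0.47
grasp_force: 3.4
```

Run:
```python
from h import *
o=bot.get_obs();print((w2t(o['eef_pos'])*1000).round(1),o['eef_pos'],o['contact_force'],o['gripper_width'])
```

```text
[ 20.3 -96.2] [ 0.62878781 -0.14785052  0.08583316] [-5.87589629  0.50830151  3.52456094] 0.4699086833713856
```

Emit:
{"api": "servo_tool", "payload": {"motion": [-0.1, 0, 0, 0, 0, 0, 0.53]}}

```text
t: 16.85
eef_pos: [0.6292, -0.1479, 0.0856]
tool_rot: [-0.002, 0.031, 1.0, 0.0]
contact_force: [-11.1, 1.1, 9.3]
gripper_width: 0.471
grasp_force: 6.1
```

Emit:
{"api": "servo_tool", "payload": {"motion": [-0.1, 0, 0, 0, 0, 0, 0.53, 0, 0, 0, 0, 0, 0, 0.53]}}

```text
t: 17.1
eef_pos: [0.6295, -0.1481, 0.0854]
tool_rot: [-0.004, 0.031, 1.0, 0.001]
contact_force: [-13.3, 0.8, 10.7]
gripper_width: 0.468
grasp_force: 8.1
```

Emit:
{"api": "servo_tool", "payload": {"motion": [1, 0, 0, 0, 0, 0, 0.53, 0.5, 0, -1, 0, 0, 0, 0.53, 0.6, 0.4, -1, 0, 0, 0, 0.53, 0.6, 1, -1, 0, 0, 0, 0.53, 0.6, 1, -0.3, 0, 0, 0, 0.53]}}

```text
t: 17.73
eef_pos: [0.5712, -0.0958, 0.1534]
tool_rot: [0.002, 0.031, 1.0, -0.0]
contact_force: [-0.4, -0.0, -0.1]
gripper_width: 0.469
grasp_force: 0.0
```

Emit:
{"api": "servo_tool", "payload": {"motion": [0.6, 1, 0, 0, 0, 0, 0.53, 0.6, 1, 0, 0, 0, 0, 0.53, 0.6, 1, 0, 0, 0, 0, 0.53, 0.6, 1, 0, 0, 0, 0, 0.53, 0.6, 1, 0, 0, 0, 0, 0.53]}}

```text
t: 18.35
eef_pos: [0.5168, 0.0082, 0.1522]
tool_rot: [0.001, 0.031, 1.0, 0.0]
contact_force: [0.3, 0.1, 1.0]
gripper_width: 0.465
grasp_force: 0.0
```

Emit:
{"api": "servo_tool", "payload": {"motion": [0.6, 1, 0, 0, 0, 0, 0.53, 0.5, 1, 0, 0, 0, 0, 0.53, 0, 1, 0, 0, 0, 0, 0.53, 0, 0, 0.6, 0, 0, 0, 0.53]}}

```text
t: 18.85
eef_pos: [0.4994, 0.0705, 0.1403]
tool_rot: [0.002, 0.029, 1.0, 0.001]
contact_force: [-0.5, -0.5, -0.6]
gripper_width: 0.469
grasp_force: 0.0
```

Run:
```python
from h import *
o=bot.get_obs();print((w2t(o['eef_pos'])*1000).round(1),o['eef_pos'],o['contact_force'],o['gripper_width'])
```

```text
[-122.4  113.7] [0.49943555 0.07050199 0.14030784] [-0.51740254 -0.53186763 -0.56112345] 0.4689233719625692
```

Emit:
{"api": "servo_tool", "payload": {"motion": [0.3, -0.05, 0.7, 0, 0, 0, 0.53, 0, 0, 1, 0, 0, 0, 0.53, 0, 0, 1, 0, 0, 0, 0.53, -0.4, -0.05, 0, 0, 0, 0, 0.53, -0.5, -0.08, 0, 0, 0, 0, 0.53]}}

```text
t: 19.48
eef_pos: [0.5104, 0.0633, 0.0859]
tool_rot: [-0.0, 0.031, 1.0, -0.0]
contact_force: [0.0, 1.0, 0.6]
gripper_width: 0.466
grasp_force: 0.2
```

Emit:
{"api": "servo_tool", "payload": {"motion": [-0.6, -0.15, 0, 0, 0, 0, 0.53, -0.6, -0.15, 0, 0, 0, 0, 0.53, -0.6, -0.15, 0, 0, 0, 0, 0.53, -0.5, -0.1, 0, 0, 0, 0, 0.53]}}

```text
t: 19.98
eef_pos: [0.5559, 0.0502, 0.0861]
tool_rot: [0.0, 0.031, 1.0, 0.0]
contact_force: [-2.5, 1.0, 1.4]
gripper_width: 0.47
grasp_force: 1.0
```

Run:
```python
from h import *
o=bot.get_obs();print((w2t(o['eef_pos'])*1000).round(1),o['eef_pos'],o['contact_force'],o['gripper_width'])
im=bot.read_camera('top');cv2.imwrite('pics/t6.png',cv2.resize(im[130:290,220:480,::-1],None,fx=3,fy=3,interpolation=cv2.INTER_CUBIC))
```

```text
[-64.7  96.9] [0.55593737 0.0501712  0.08606761] [-2.46058991  0.98283533  1.378993  ] 0.4700292656912936
```

View pics/t6.png

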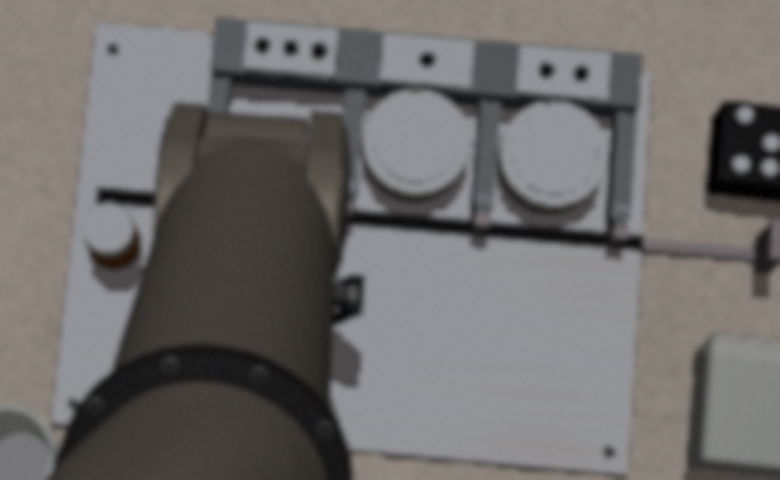

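Dishes b (416,140) and a (552,153) are both home and the gate is still open. I'll finish pushing dish c.

Emit:
{"api": "servo_tool", "payload": {"motion": [-0.5, -0.03, 0, 0, 0, 0, 0.53, -0.5, -0.02, 0, 0, 0, 0, 0.53, -0.6, 0, 0, 0, 0, 0, 0.53, -0.6, 0, 0, 0, 0, 0, 0.53, -0.6, 0, 0, 0, 0, 0, 0.53]}}

```text
t: 20.65
eef_pos: [0.6119, 0.046, 0.0858]
tool_rot: [0.0, 0.031, 1.0, -0.0]
contact_force: [-1.0, -0.1, 0.3]
gripper_width: 0.469
grasp_force: 0.6
```

Emit:
{"api": "servo_tool", "payload": {"motion": [-0.5, 0, 0, 0, 0, 0, 0.53, -0.4, 0, 0, 0, 0, 0, 0.53, -0.25, 0, 0, 0, 0, 0, 0.53, -0.15, 0, 0, 0, 0, 0, 0.53]}}

```text
t: 21.15
eef_pos: [0.6371, 0.0444, 0.0858]
tool_rot: [-0.0, 0.031, 1.0, 0.0]
contact_force: [-0.4, 0.1, 0.6]
gripper_width: 0.467
grasp_force: 0.7
```

Emit:
{"api": "servo_tool", "payload": {"motion": [-0.1, 0, 0, 0, 0, 0, 0.53]}}

```text
t: 21.28
eef_pos: [0.6389, 0.0443, 0.0859]
tool_rot: [-0.0, 0.031, 1.0, 0.0]
contact_force: [-1.2, 0.3, -0.1]
gripper_width: 0.473
grasp_force: 0.6
```

Emit:
{"api": "servo_tool", "payload": {"motion": [-0.1, 0, 0, 0, 0, 0, 0.53]}}

```text
t: 21.4
eef_pos: [0.6408, 0.0442, 0.0859]
tool_rot: [-0.0, 0.031, 1.0, 0.0]
contact_force: [-1.4, -0.2, -0.6]
gripper_width: 0.471
grasp_force: 0.5
```

Run:
```python
from h import *
o=bot.get_obs();print((w2t(o['eef_pos'])*1000).round(1),o['eef_pos'],o['contact_force'],o['gripper_width'])
```

```text
[20.4 96.3] [0.6408392  0.04421523 0.08586878] [-1.35526006 -0.23107089 -0.5728557 ] 0.4709812019863235
```

Emit:
{"api": "servo_tool", "payload": {"motion": [-0.1, 0, 0, 0, 0, 0, 0.53]}}

```text
t: 21.52
eef_pos: [0.6419, 0.0442, 0.0857]
tool_rot: [-0.001, 0.031, 1.0, 0.0]
contact_force: [-7.2, 0.4, 5.2]
gripper_width: 0.469
grasp_force: 3.5
```

Emit:
{"api": "servo_tool", "payload": {"motion": [-0.1, 0, 0, 0, 0, 0, 0.53]}}

```text
t: 21.65
eef_pos: [0.6423, 0.0441, 0.0855]
tool_rot: [-0.003, 0.031, 1.0, 0.0]
contact_force: [-12.3, 1.8, 9.5]
gripper_width: 0.471
grasp_force: 6.6
```

Emit:
{"api": "servo_tool", "payload": {"motion": [-0.1, 0, 0, 0, 0, 0, 0.53, 0, 0, 0, 0, 0, 0, 0.53]}}

```text
t: 21.9
eef_pos: [0.6426, 0.0441, 0.0853]
tool_rot: [-0.005, 0.031, 1.0, 0.0]
contact_force: [-15.0, 0.1, 12.0]
gripper_width: 0.472
grasp_force: 8.4
```

All three dishes are home. I'll now shut the gate from the −y side of the tab.

Emit:
{"api": "servo_tool", "payload": {"motion": [1, 0, 0, 0, 0, 0, 0.53, 0.3, 0, -1, 0, 0, 0, 0.53, 0, -0.4, -1, 0, 0, 0, 1, 0, -1, -1, 0, 0, 0, 1, 0, -1, -0.7, 0, 0, 0, 1]}}

```text
t: 22.52
eef_pos: [0.619, -0.005, 0.1623]
tool_rot: [0.001, 0.031, 1.0, -0.0]
contact_force: [-0.4, -0.7, 0.2]
gripper_width: 0.003
grasp_force: 0.0
```

Emit:
{"api": "servo_tool", "payload": {"motion": [-0.1, -1, 0, 0, 0, 0, 1, -0.1, -1, 0, 0, 0, 0, 1, -0.1, -1, 0, 0, 0, 0, 1, -0.1, -1, 0, 0, 0, 0, 1, -0.1, -1, 0, 0, 0, 0, 1]}}

```text
t: 23.15
eef_pos: [0.6218, -0.1043, 0.1595]
tool_rot: [-0.0, 0.031, 1.0, -0.0]
contact_force: [0.1, 0.1, 0.2]
gripper_width: -0.0
grasp_force: 0.0
```

Emit:
{"api": "servo_tool", "payload": {"motion": [0, -1, 0, 0, 0, 0, 1, 0, -1, 0, 0, 0, 0, 1, 0, -1, 0, 0, 0, 0, 1, 0, -1, 0, 0, 0, 0, 1, 0, -1, 0, 0, 0, 0, 1]}}

```text
t: 23.78
eef_pos: [0.6157, -0.2041, 0.1599]
tool_rot: [0.0, 0.031, 1.0, 0.0]
contact_force: [-0.9, 1.1, -0.2]
gripper_width: -0.004
grasp_force: 0.0
```

Emit:
{"api": "servo_tool", "payload": {"motion": [0, -1, 0, 0, 0, 0, 1, 0, -1, 0, 0, 0, 0, 1, 0, -1, 0, 0, 0, 0, 1, 0, -1, 0, 0, 0, 0, 1, 0, -1, 0, 0, 0, 0, 1]}}

```text
t: 24.4
eef_pos: [0.6095, -0.3039, 0.1599]
tool_rot: [-0.0, 0.031, 1.0, 0.0]
contact_force: [0.3, 0.9, -0.5]
gripper_width: 0.002
grasp_force: 0.0
```

Run:
```python
from h import *
o=bot.get_obs();print((w2t(o['eef_pos'])*1000).round(1),o['eef_pos'],o['contact_force'],o['gripper_width'])
f=lambda c:(c[0]/2.14+160-.25,c[1]/2.14+110-.25)
for c,z in(((640,178),.046),((748,185),.046),((635,290),.062),((652,208),.052)): print(c,(w2t(ray('top',f(c),z))*1000).round(1))
```

```text
[  10.9 -253.1] [ 0.60952939 -0.30388413  0.15986307] [ 0.30079851  0.9260938  -0.50360452] 0.0021533556585992242
(640, 178) [  42.8 -206. ]
(748, 185) [  44.7 -310.3]
(635, 290) [ -70.7 -202.8]
(652, 208) [  12.4 -217.5]
```

Emit:
{"api": "servo_tool", "payload": {"motion": [0, -0.8, 0, 0, 0, 0, 1, 0, -0.5, 0, 0, 0, 0, 1, 0, 0, 1, 0, 0, 0, 1, 0, 0, 1, 0, 0, 0, 1, 0, 0, 0.9, 0, 0, 0, 1]}}

```text
t: 25.02
eef_pos: [0.6077, -0.327, 0.0994]
tool_rot: [-0.001, 0.03, 1.0, 0.001]
contact_force: [-0.4, -1.0, -0.6]
gripper_width: 0.002
grasp_force: 0.0
```

Emit:
{"api": "servo_tool", "payload": {"motion": [0, 0.5, 0, 0, 0, 0, 1, 0, 0.6, 0, 0, 0, 0, 1, 0, 0.6, 0, 0, 0, 0, 1, 0, 0.6, 0, 0, 0, 0, 1, 0, 0.3, 0, 0, 0, 0, 1]}}

```text
t: 25.65
eef_pos: [0.6119, -0.2751, 0.1025]
tool_rot: [0.0, 0.03, 1.0, 0.0]
contact_force: [-0.5, -1.9, -0.7]
gripper_width: -0.005
grasp_force: 0.9
```

Emit:
{"api": "servo_tool", "payload": {"motion": [0, 0.1, 0, 0, 0, 0, 1]}}

```text
t: 25.78
eef_pos: [0.6118, -0.2745, 0.1025]
tool_rot: [0.001, 0.03, 1.0, -0.0]
contact_force: [-0.6, -3.2, 0.2]
gripper_width: 0.002
grasp_force: 1.7
```

Run:
```python
from h import *
o=bot.get_obs();print((w2t(o['eef_pos'])*1000).round(1),o['eef_pos'],o['contact_force'],o['gripper_width'])
```

```text
[  11.3 -223.6] [ 0.61184081 -0.274511    0.10248778] [-0.57300793 -3.19225515  0.17485522] 0.0015277737681656611
```

Emit:
{"api": "servo_tool", "payload": {"motion": [0, 0.1, 0, 0, 0, 0, 1, 0, 0.1, 0, 0, 0, 0, 1]}}

```text
t: 26.02
eef_pos: [0.6117, -0.2741, 0.1026]
tool_rot: [0.001, 0.032, 0.999, -0.002]
contact_force: [2.0, -10.2, -2.6]
gripper_width: 0.001
grasp_force: 5.4
```

Emit:
{"api": "servo_tool", "payload": {"motion": [0, 0.1, 0, 0, 0, 0, 1]}}

```text
t: 26.15
eef_pos: [0.6117, -0.2739, 0.1027]
tool_rot: [0.002, 0.032, 0.999, -0.004]
contact_force: [1.9, -15.2, -4.9]
gripper_width: -0.005
grasp_force: 7.3
```

Emit:
{"api": "servo_tool", "payload": {"motion": [0, 0.1, 0, 0, 0, 0, 1]}}

```text
t: 26.28
eef_pos: [0.6117, -0.2736, 0.1028]
tool_rot: [0.002, 0.033, 0.999, -0.005]
contact_force: [2.6, -18.8, -7.5]
gripper_width: -0.001
grasp_force: 9.1
```

It has hit a stop. I'll back off, lift clear and check.

Emit:
{"api": "servo_tool", "payload": {"motion": [0, -0.8, 0, 0, 0, 0, 1, 0, -0.2, -1, 0, 0, 0, 1, 0, 0, -1, 0, 0, 0, 1, 0, 0, -1, 0, 0, 0, 1, 0, 0, -1, 0, 0, 0, 1]}}

```text
t: 26.9
eef_pos: [0.6111, -0.2858, 0.1839]
tool_rot: [0.001, 0.03, 1.0, 0.0]
contact_force: [-0.2, -0.7, 0.3]
gripper_width: -0.001
grasp_force: 0.0
```

Emit:
{"api": "servo_tool", "payload": {"motion": [0.5, -1, -1, 0, 0, 0, 1, 0.5, -1, -1, 0, 0, 0, 1, 0.5, -1, 0, 0, 0, 0, 1, 0.5, -1, 0, 0, 0, 0, 1, 0, 0, 0, 0, 0, 0, 1]}}

```text
t: 27.52
eef_pos: [0.5632, -0.3668, 0.221]
tool_rot: [-0.001, 0.033, 0.999, -0.0]
contact_force: [-0.4, 0.2, -0.1]
gripper_width: -0.002
grasp_force: 0.0
```

Run:
```python
from h import *
im=bot.read_camera('top');cv2.imwrite('pics/t7.png',cv2.resize(im[110:310,160:500,::-1],None,fx=2.3,fy=2.3,interpolation=cv2.INTER_CUBIC))
```

```text
(no output)
```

View pics/t7.png

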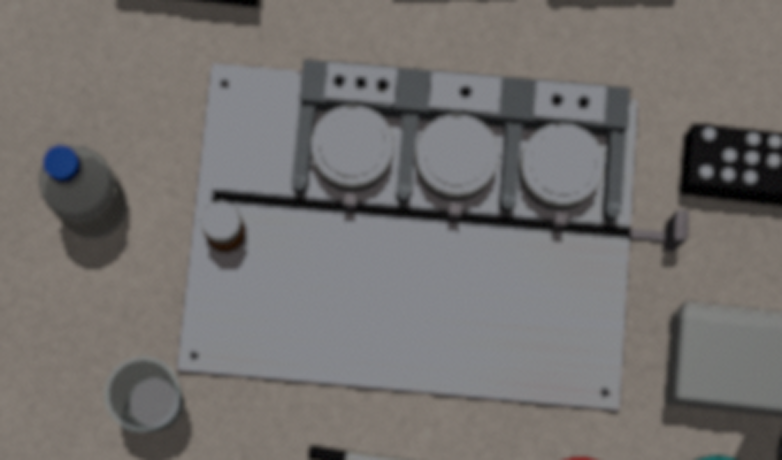

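All three dishes are home at (352,146), (457,156) and (562,165). The posts at (350,200), (454,211) and (558,222) stand mid-mouth. I'll check the gate value numerically and hand in.

Run:
```python
from h import *
f=lambda c:(c[0]/2.3+160-.3,c[1]/2.3+110-.3)
for c,z in(((350,200),.039),((454,211),.039),((558,221),.039),((680,226),.052),((352,146),.04),((457,156),.04),((562,165),.04)): print(c,(w2t(ray('top',f(c),z))*1000).round(1))
```

```text
(350, 200) [10.9 96.7]
(454, 211) [8.7 2.2]
(558, 221) [  7.4 -92. ]
(680, 226) [   8.7 -199.1]
(352, 146) [61.2 99.2]
(457, 156) [59.9  3.3]
(562, 165) [ 59.5 -92.3]
```

The posts sit mid-mouth, so the gate is shut to within about 1–4 mm. The dishes are home.

```bash
python3 -c "
from station import bot
print(bot.hand_in())"
```

```text
the job is handed in; nothing more can be done
None
```

The job is handed in: the gate was opened, the dishes pushed home in dot order (middle bay, then −y bay, then +y bay), and the gate shut against its stop; the last picture and measurements agree, but no verdict was returned.

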